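Uncouple the bench blow-off nozzle for washing

TASK

The air nozzle that blows out the chocolate moulds must come off its quick coupling for washing. Turn the coupling's sleeve clockwise (seen from the nozzle end) until its slot meets the safety pin, draw the sleeve back so the nozzle is let go, pull the nozzle out and let the sleeve snap fully forward. Lay the nozzle down on its side inside the steel tray without dropping it, and leave the bowl and the tape roll where they are.

Things in the scene. Friction and masses are not known exactly. Their poses are not given: they have to be found in the camera images.
- socket: Fixed round steel socket of the coupling, barrel 39 mm in diameter, held by an aluminium stand (plate 130 x 90 mm, screwed down). Origin on the axis at the barrel's rear end, where it leaves the stand's 48 mm square head. z = the coupling's axis, outward to the nozzle, 35 degrees above level; x lies in the upright plane of z, pointing down and outward.
- mouth (a point): Centre of the socket's mouth, 70 mm from the socket's origin along its z; axes as the socket's. The bore is 22.4 mm wide and 40 mm deep. Once ejected (6 mm), the nozzle stays loosely in the bore and must be pulled about 28 mm further to come out.
- pin (a point): Outer end of the safety pin, 5 mm thick, which stands out of the barrel's upper side just behind the sleeve, 25 mm from the axis. Only with the slot in the sleeve's rear rim (9 mm wide, 14 mm deep) in line with it, within about 0.08 rad, can the sleeve go back; otherwise it gives 0.5 to 1.5 mm and stops hard. Fixed; axes as the socket's.
- sleeve_mid (a point): On the axis at the middle of the knurled steel sleeve (48 mm in diameter, 40 mm long). Axes as the socket's; slides, but does not turn, with it. The sleeve turns with 0.04 N m of friction; its angle is not measured. At the start it needs 0.2 to 0.6 rad clockwise, seen from the nozzle's outlet (negative about the socket's z), to be felt out; a stop ends the turn 0.12 rad past the pin.
- sleeve (a joint): How far the sleeve is drawn back toward the stand (m): 0 = fully forward, 0.012 = fully back. A spring drives it forward, 4 N at home, 9 N fully back. Past about 0.010 the nozzle is freed and a spring ejects it 6 mm within half a second. Let go, the sleeve then rests about 0.005 to 0.007 back on the nipple until the nozzle is pulled out, when it snaps home by itself.
- nozzle: Aluminium blow-off nozzle, brass nipple, 114 mm long, 0.1 to 0.2 kg. Origin at the nipple's tip on the axis, z toward the outlet. Nipple 20 mm in diameter over 0 to 36 mm (groove at 14 to 22), hexagon 36 mm across flats over 36 to 44, round grip 34 mm in diameter over 44 to 94, taper to a 16 mm outlet at 114. Plugged in, its tip is at z = 36 mm of the socket.
- nozzle_grip (a point): Point on the nozzle's axis 72 mm from the nipple's tip, in the round grip: a good place to hold it. Axes as the nozzle's.
- tray: Open shallow stainless tray, fixed, 240 (x) x 190 (y) x 22 (z) mm, walls and floor 3 mm. Origin at the centre of its underside.
- small_bowl: Small steel bowl with chocolate drops, 117 mm across, 45 mm high, bystander. Origin at the centre of its underside.
- tape_roll: Roll of tape, 96 mm across, 25 mm high, lying flat, bystander. Origin at the centre of its underside.
There are look-alikes about, which are no part of the job. What is meant by the nozzle is not turquoise, and is the smaller of those in its own colour.

How it is judged:
On the way, in this order (a step that is already met when the one before it is completed fails the run):
1. the sleeve is drawn back at least 9 mm, the nozzle still in the socket (value of joint sleeve above 0.009 m and z of nozzle in the frame of socket below 0.06 m), for 0.1 s.
2. the nozzle is out of the socket and the sleeve has snapped forward to within 2 mm of home (distance between nozzle and socket above 0.08 m and value of joint sleeve below 0.002 m), for 0.2 s.
At the end, for the whole second after the job is handed in: The nozzle lies on its side on the tray's floor, inside the walls (its grip point within 100 mm along and 80 mm across of the tray's centre and below 30 mm, axis level within 10 degrees), released and at rest, and the sleeve is within 2 mm of fully forward (x of nozzle_grip in the frame of tray between -0.1 and 0.1 m and y of nozzle_grip in the frame of tray between -0.08 and 0.08 m and z of nozzle_grip in the frame of tray below 0.03 m and angle between nozzle's own z axis and vertical between 1.4 and 1.74 rad and linear speed of nozzle below 0.02 m/s and value of joint sleeve below 0.002 m); the robot touches nothing.
It fails at once if the nozzle is dropped or flung (faster than 1.0 m/s) (linear speed of nozzle above 1 m/s).
It fails at once if the bowl or the tape roll is moved by more than 30 mm (distance of any of small_bowl, tape_roll from where it was at the start of the episode above 0.03 m).
It also fails if it takes over 58 s, if anything falls off the work surface, if the arm or the gripper's body presses on something with over 40 N, if the wrist force passes 120 N, or if a joint passes its speed limit or range.

ROBOT

A 6-joint arm with a two-finger parallel gripper is mounted at the origin on a cart in front of the work surface, level with it; the furniture and walls round the work are solid. World frame = base frame: x ahead of the robot, y to its left, z up, the work surface at z = 0. Lengths are in m, angles in rad, forces in N, time in s.
With the tool pointing down it reaches from about 0.375 to 0.975 m from the base axis. Payload 3.8 kg.
Tool frame: the origin (TCP) lies between the finger pads; the fingertips stand 17 mm ahead of it and the grasp point (between the pads) lies 2 mm behind it; z points along the fingers, y is the line along which they close (so a half turn about z gives the same grasp; the last joint's range is limited). The gripper opens to 85 mm and grips with 20 to 120 N. Pads are 22 mm wide; open, the fingers measure 114 mm over their backs; the gripper's body (76 mm by 85 mm) begins 54 mm behind the grasp point. The pads swing forward as they close: fully open they stand 13 mm farther back than shut.
Start: joints at [-1.176, 0.264, 1.604, -0, 1.274, -0.037], TCP at [0.282, -0.613, 0.248] pointing down, gripper open.
Joint ranges: [-2.63, 2.63], [-0.94, 2.18], [0.31, 2.57], [-1.31, 4.45], [0, 2.66], [-2.55, 2.55]. Speed limits (rad/s): [2.57, 2.57, 3.14, 3.14, 3.14, 3.14].

INTERFACE

Orientations are given as a rotation vector (axis times angle).
In Python, from workcell import bot gives the robot as it stands.
- The arm moves only by the tool play_rows, never from a script. Its argument "steps" is one flat list of numbers, 4 for each row, row after row: the shift along the tool's x, y, z in m, then the turn about the tool's z in rad. A call has 1 to 10 rows; each row is the pose to reach, as a shift and turn from the pose commanded when the call began, along the tool's axes at that moment; what a row does not reach only later rows make up. A row lasts 1/8 s, in which the tool goes at most 62.5 mm and 10.7 degrees, less where a joint would pass 70% of its speed; a pose out of reach is approached as far as the arm can. A call with a gripper value outside its range is refused whole. "jaw" is the closure in counts, from 0 (fully open) to 255 (shut), set as the call begins (left out, the last holds). The fingers move at their own pace and stop on an object; "grip_force" is the grip in N (left out, the last holds). Time passes only in rows, so rows that repeat a pose let the fingers close. It gives the time, the measured TCP pose, the force, the opening and the grip force at its end, in the units of the state.
- bot.read_state(): the state, without advancing time (a new reading comes with each control period).
- bot.read_camera(name): name is "side" or "top" or "wrist"; returns a dict with "pixels" (480x640x3 uint8, blue, green, red), "mtx" (3x3 intrinsics, pixels), "R" (3x3) and "t" (3): a world point X has camera coordinates R X + t. Camera axes: x right, y down, z forward; pixel columns grow to the right and rows downward; lengths in m; the calibration is good to about 2 mm. A picture is of the moment at which its call begins. There is no depth.
- bot.finish_job(): hands the job in; it is judged then, once.
The state is a dict: "time": time; "q": joint angles; "joint_vel": joint speeds; "joint_torque": joint torques, N m; "tool_pos": TCP position; "tcp_rot": TCP orientation; "wrist_force": force on the tool from outside, world axes, zero at the start; "torque": the same for the moment, N m; "width": opening from 0.0 (shut) to 1.0 (fully open); "grip_force": force on a finger pad.
Only numpy, scipy, OpenCV 4.12 (cv2) and the standard library are available. Lean on these libraries where they do the work, as an engineer would, in place of code of your own. Each camera call takes 0.05 s, during which the arm holds its last target. There are 200 camera calls.

## Working session

There is one attempt and no reset: what is moved stays moved. The work goes in short steps, Python scripts to look and compute and a tool call to move; the robot and the scene stay as the last step left them, time stands still between calls to the robot, and variables do not carry over. Pictures are saved under pics/ and viewed, at most 10 in all, crops included, and the job is handed in when it is done.

Besides the shell and the picture viewer there is one more tool, called after "Emit:" by a JSON object that holds its "op" and its "data", one argument or row to a line. play_rows: Moves the arm, as the interface text tells. Its arguments: {"type":"object","properties":{"steps":{"type":"array"},"jaw":{"type":"number"},"grip_force":{"type":"number"}},"required":["steps"]}

```bash
mkdir -p pics; ls; python3 - <<'E'
from workcell import bot
import cv2, numpy as np, pickle
d={}
for n in ("side","top","wrist"):
    c=bot.read_camera(n); cv2.imwrite(f"pics/{n}0.png",c["pixels"]); d[n]=c
    C=-c["R"].T@c["t"]; print(n,C.round(3),c["R"][2].round(3),c["mtx"][0,0].round(1))
pickle.dump(d,open("cams0.pkl","wb"))
s=bot.read_state();print({k:np.round(v,3) for k,v in s.items()})
E
```

```text
pics
side [0.613 1.222 0.812] [-0.05  -0.861 -0.506] 575.5
top [ 0.316 -0.01   1.156] [ 0.203 -0.011 -0.979] 446.0
wrist [ 0.346 -0.583  0.372] [-0.254 -0.114 -0.96 ] 393.3
{'time': np.float64(0.15), 'q': array([-1.176,  0.265,  1.605, -0.   ,  1.274, -0.037]), 'joint_vel': array([ 0.   , -0.003, -0.004, -0.002, -0.   , -0.001]), 'joint_torque': array([ 1.0000e-03, -5.1590e+01, -3.6796e+01,  0.0000e+00,  8.0000e-03,
        0.0000e+00]), 'tool_pos': array([ 0.282, -0.613,  0.247]), 'tcp_rot': array([-3.067e+00, -6.730e-01,  1.000e-03]), 'wrist_force': array([-1.09 ,  0.273, -0.864]), 'torque': array([ 0.04 , -0.05 , -0.013]), 'grip_force': np.float64(0.0), 'width': np.float64(1.002)}
```

View pics/top0.png

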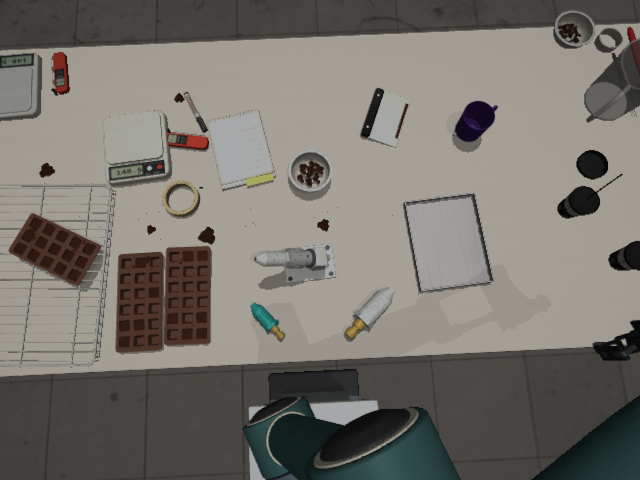

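View pics/side0.png

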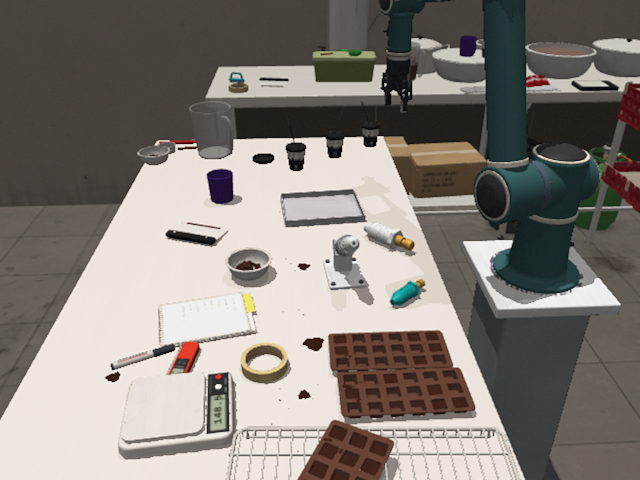

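```bash
python3 - <<'E'
import cv2,pickle,numpy as np
d=pickle.load(open("cams0.pkl","rb"))
a=d["top"]["pixels"][230:300,245:345]; b=d["side"]["pixels"][222:296,310:385]
A=cv2.resize(a,None,fx=4.4,fy=4.4,interpolation=cv2.INTER_CUBIC);B=cv2.resize(b,None,fx=4.4,fy=4.4,interpolation=cv2.INTER_CUBIC)
o=np.zeros((330,790,3),np.uint8);o[:A.shape[0],:A.shape[1]]=A;o[:B.shape[0],450:450+B.shape[1]]=B[:330]
cv2.imwrite("pics/c1.png",o)
E
```

```text
(no output)
```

View pics/c1.png

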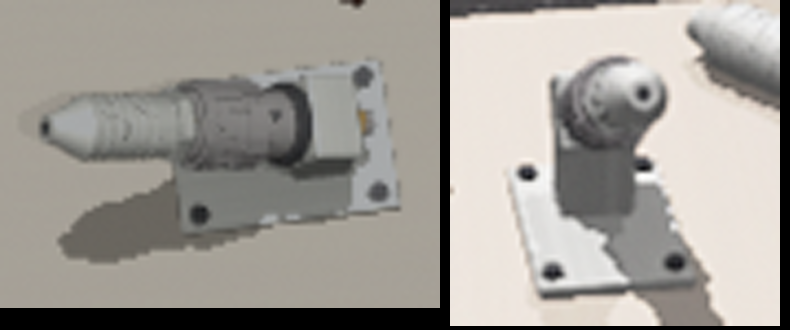

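```bash
cat > h.py <<'E'
import cv2,numpy as np,pickle
from scipy.spatial.transform import Rotation as Ro
from scipy.optimize import least_squares
def proj(c,X): p=c["mtx"]@(c["R"]@np.asarray(X)+c["t"]); return p[:2]/p[2]
def ray(c,u,v):
    return -c["R"].T@c["t"], c["R"].T@np.linalg.solve(c["mtx"],[u,v,1.])
def onz(c,uv,z):
    C,d=ray(c,*uv); return C+d*(z-C[2])/d[2]
def tri(obs):
    A=[];b=[]
    for c,uv in obs:
        C,d=ray(c,*uv); d/=np.linalg.norm(d); P=np.eye(3)-np.outer(d,d); A.append(P);b.append(P@C)
    return np.linalg.lstsq(np.vstack(A),np.hstack(b),rcond=None)[0]
def sockR(az,el=np.radians(35)):
    z=np.array([np.cos(el)*np.cos(az),np.cos(el)*np.sin(az),np.sin(el)])
    x=np.array([np.sin(el)*np.cos(az),np.sin(el)*np.sin(az),-np.cos(el)])
    return np.c_[x,np.cross(z,x),z]
E
python3 - <<'E'
from h import *
d=pickle.load(open("cams0.pkl","rb"));T,S=d["top"],d["side"]
tp=lambda x,y:(245+x/4.4,230+y/4.4); sp=lambda x,y:(310+(x-450)/4.4,222+y/4.4)
o=tri([(T,tp(45,127)),(S,sp(642,93))]); print("outlet",o,proj(T,o)-tp(45,127),proj(S,o)-sp(642,93))
for n,c,f,pts in(("top",T,tp,[(181,233),(398,207),(380,62)]),("side",S,sp,[(511,172),(540,295),(695,278)])):
    P=np.array([onz(c,f(*p),.006) for p in pts]);print(n,P.round(4),np.linalg.norm(np.diff(P,axis=0),axis=1),np.degrees(np.arctan2(*np.diff(P,axis=0)[:,1::-1].T[::1])))
obs=[(T,tp(45,127),150),(S,sp(642,93),150),(T,tp(97,126),130),(T,tp(190,123),76),(T,tp(222,122),55)]
f=lambda p:np.hstack([proj(c,p[:3]+sockR(p[3])[:,2]*s)-uv for c,uv,s in obs])
r=least_squares(f,[.3,.05,.15,1.5]);print(r.x,r.fun.round(2))
# tray
for z in(.022,):
  P=np.array([onz(T,p,z) for p in [(404,202),(474,194),(493,284),(418,292)]]);print(P.round(3),P.mean(0))
for n,p,z in(("bowl",(310,172),.045),("tape",(181,198),.025)):print(n,onz(T,p,z))
E
```

```text
outlet [0.48746638 0.11303392 0.16030176] [-0.04278447  0.27228488] [-0.27223537 -0.05415099]
top [[ 0.4479  0.0536  0.006 ]
 [ 0.457  -0.0745  0.006 ]
 [ 0.5444 -0.0689  0.006 ]] [0.12846224 0.08762676] [-85.9329546    3.68580821]
side [[ 0.5445 -0.0604  0.006 ]
 [ 0.5354  0.0687  0.006 ]
 [ 0.4476  0.057   0.006 ]] [0.12937177 0.08858721] [  94.03521861 -172.41409026]
[-19.37442822 -55.17939309  44.50533219   1.47013516] [288.37  37.62 -81.99 372.79 236.32  31.04  55.87   4.79 -47.1  -11.17]
[[ 0.645 -0.267  0.022]
 [ 0.658 -0.454  0.022]
 [ 0.418 -0.473  0.022]
 [ 0.407 -0.281  0.022]] [ 0.53206694 -0.36871942  0.022     ]
bowl [ 0.73240714 -0.02180162  0.045     ]
tape [0.68395665 0.32179286 0.025     ]
```

```bash
python3 - <<'E'
from h import *
d=pickle.load(open("cams0.pkl","rb"));T,S=d["top"],d["side"]
tp=lambda x,y:(245+x/4.4,230+y/4.4); sp=lambda x,y:(310+(x-450)/4.4,222+y/4.4)
R0=sockR(np.radians(94)); o=np.array([.4875,.1130,.1603])
obs=[(T,tp(45,127),150),(S,sp(642,93),150),(T,tp(97,126),130),(T,tp(188,123),76)]
f=lambda p:np.hstack([proj(c,p[:3]+sockR(p[3])[:,2]*s/1000)-uv for c,uv,s in obs]+[(p[3]-np.radians(94))*100])
r=least_squares(f,[*(o-.15*R0[:,2]),np.radians(94)]);print(r.x,np.degrees(r.x[3]),r.fun.round(2))
O=r.x[:3];R=sockR(r.x[3])
print("o",O,"pin/z crop at -x25:")
for s in(30,50,70):
  print(s,(proj(T,O+R[:,2]*s/1000)-(245,230))*4.4,(proj(T,O+R[:,2]*s/1000-R[:,0]*.025)-(245,230))*4.4)
print(R.round(4))
E
```

```text
[ 0.49705999 -0.01576329  0.07138805  1.64221079] 94.09174732150623 [ 2.86 -0.01 -0.94 -0.34 -1.24  0.2  -1.93  0.83  0.16]
o [ 0.49705999 -0.01576329  0.07138805] pin/z crop at -x25:
30 [250.36457706 126.46779286] [275.77253697 117.08329373]
50 [219.98628103 126.54438934] [245.10674924 117.05716024]
70 [188.93871796 126.62267332] [213.75255278 117.03044008]
[[-0.0409 -0.9975 -0.0584]
 [ 0.5721 -0.0714  0.8171]
 [-0.8192  0.      0.5736]]
```

The crop shows the coupling axis running from the outlet at top (255,259) / side (354,243) toward the stand head, with the pin near top (308,256). The fits agree on an azimuth of about 94° with the axis over the plate's middle, and the tray centre at about (0.53, -0.37). I'm moving above the sleeve.

Emit:
{"op": "play_rows", "data": {
  "steps": [0.461,-0.495,0,-1.211,0.461,-0.495,0,-1.211,0.461,-0.495,0,-1.211,0.461,-0.495,0,-1.211,0.461,-0.495,0,-1.211,0.461,-0.495,0,-1.211,0.461,-0.495,0,-1.211,0.461,-0.495,0,-1.211,0.461,-0.495,0,-1.211,0.461,-0.495,0,-1.211],
  "jaw": 255,
  "grip_force": 20
}}

```text
time: 1.4
tool_pos: [0.4781, -0.0174, 0.2483]
tcp_rot: [2.14, 2.3, 0.0]
wrist_force: [0.7, -0.6, -0.2]
width: -0.0
grip_force: 0.0
```

Emit:
{"op": "play_rows", "data": {
  "steps": [0.046,0.019,0,0,0.046,0.019,0,0,0.046,0.019,0,0]
}}

```text
time: 1.78
tool_pos: [0.4932, 0.0277, 0.2479]
tcp_rot: [-2.139, -2.301, 0.002]
wrist_force: [0.2, -0.6, 1.2]
width: -0.001
grip_force: 0.0
```

```bash
python3 - <<'E'
from h import *
from workcell import bot
d=pickle.load(open("cams0.pkl","rb"))
c=bot.read_camera("wrist");d["w1"]=c;cv2.imwrite("pics/w1.png",c["pixels"]);pickle.dump(d,open("cams0.pkl","wb"))
O=np.array([.4963,-.0096,.0743]);R=sockR(np.radians(94.05))
s=bot.read_state();print(s["tool_pos"],s["tcp_rot"],-c["R"].T@c["t"])
for z in(0,30,50,70,150):print(z,proj(c,O+R[:,2]*z/1e3).round(0),proj(c,O+R[:,2]*z/1e3-.024*R[:,0]).round(0))
E
```

```text
[0.49312118 0.02709143 0.24796509] [-2.14035207e+00 -2.29938827e+00  1.48124536e-03] [0.48706956 0.09801693 0.37302535]
0 [323. 268.] [323. 293.]
30 [323. 244.] [323. 271.]
50 [323. 227.] [323. 254.]
70 [323. 207.] [323. 235.]
150 [324.  98.] [325. 126.]
```

View pics/w1.png

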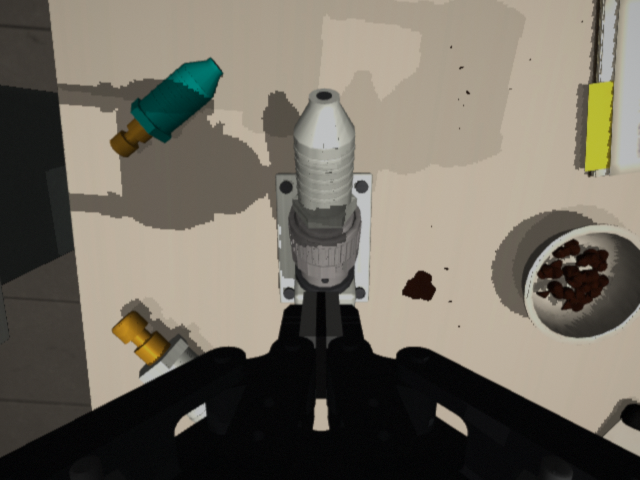

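The outlet at (324,97) matches the prediction (324,98), and the sleeve spans about rows 225-285. I'm zooming in for its rims and slot.

```bash
python3 - <<'E'
from h import *
d=pickle.load(open("cams0.pkl","rb"));c=d["w1"]
a=c["pixels"][195:305,270:380];A=cv2.resize(a,None,fx=5.4,fy=5.4,interpolation=cv2.INTER_CUBIC)
O=np.array([.4963,-.0096,.0743]);R=sockR(np.radians(94.05))
B=A.copy()
for s,r in((72,24),(32,24),(28,25),(22,25)):
  for t in np.linspace(-1.2,1.2,25) if r==24 else [0]:
    p=(proj(c,O+R@np.array([-r*np.cos(t),r*np.sin(t),s])/1e3)-(270,195)+.5)*5.4
    cv2.circle(B,tuple(int(v) for v in p),1,(0,0,255),-1)
cv2.imwrite("pics/w1c.png",cv2.resize(np.hstack([A[:,60:-130],B[:,60:-130]]),None,fx=.98,fy=.98))
E
```

```text
(no output)
```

View pics/w1c.png

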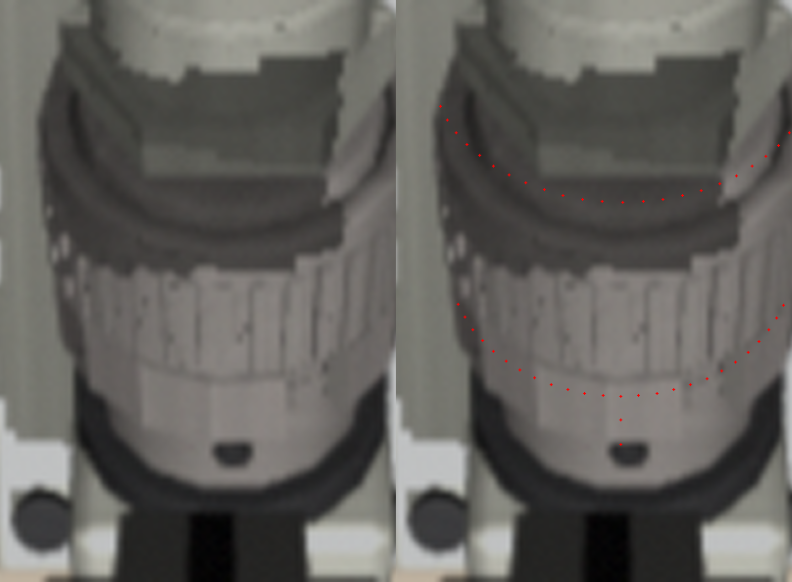

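The sleeve's front rim is at about s = 64 mm, the rear rim at about 24 mm, and the pin at crop (232,455). The slot appears as a patch at about (308,395), right of the pin, so about 0.45 rad to turn. I'll press the closed fingertips on the sleeve's top and drag toward -x.

Emit:
{"op": "play_rows", "data": {
  "steps": [-0.017,0.006,0.04,0,-0.017,0.006,0.08,0,-0.017,0.006,0.098,0,-0.017,0.006,0.098,0]
}}

```text
time: 2.33
tool_pos: [0.4998, 0.0104, 0.1493]
tcp_rot: [-2.141, -2.297, 0.003]
wrist_force: [-1.0, -0.2, 0.7]
width: -0.0
grip_force: 0.0
```

Emit:
{"op": "play_rows", "data": {
  "steps": [0,0,0.003,0,0,0,0.005,0,0,0,0.005,0]
}}

```text
time: 2.7
tool_pos: [0.5021, 0.0113, 0.147]
tcp_rot: [2.138, 2.299, 0.003]
wrist_force: [-0.1, -0.8, 4.8]
width: 0.001
grip_force: 1.9
```

Emit:
{"op": "play_rows", "data": {
  "steps": [0,0,0.0015,0,0,0,0.0015,0]
}}

```text
time: 2.95
tool_pos: [0.5026, 0.0109, 0.1459]
tcp_rot: [2.137, 2.298, 0.003]
wrist_force: [0.6, -2.0, 7.2]
width: -0.002
grip_force: 3.6
```

Emit:
{"op": "play_rows", "data": {
  "steps": [0,-0.001,0.0025,0,0,-0.003,0.0025,0,0,-0.004,0.0025,0]
}}

```text
time: 3.32
tool_pos: [0.5009, 0.0103, 0.145]
tcp_rot: [2.134, 2.294, 0.008]
wrist_force: [3.2, -3.6, 7.0]
width: -0.001
grip_force: 4.9
```

Emit:
{"op": "play_rows", "data": {
  "steps": [0,-0.002,0,0,0,-0.004,0,0]
}}

```text
time: 3.58
tool_pos: [0.497, 0.01, 0.1451]
tcp_rot: [2.134, 2.294, 0.008]
wrist_force: [2.6, -3.1, 7.6]
width: 0.003
grip_force: 5.2
```

Emit:
{"op": "play_rows", "data": {
  "steps": [0,-0.002,0,0,0,-0.004,0,0]
}}

```text
time: 3.82
tool_pos: [0.4922, 0.0096, 0.1448]
tcp_rot: [2.134, 2.295, 0.006]
wrist_force: [1.1, -3.7, 11.1]
width: -0.002
grip_force: 5.9
```

Emit:
{"op": "play_rows", "data": {
  "steps": [0,-0.002,0,0,0,-0.003,0,0]
}}

```text
time: 4.08
tool_pos: [0.4885, 0.0096, 0.1443]
tcp_rot: [2.135, 2.296, 0.005]
wrist_force: [-0.1, -2.7, 9.7]
width: 0.004
grip_force: 5.2
```

Emit:
{"op": "play_rows", "data": {
  "steps": [0,-0.002,0,0,0,-0.003,0,0]
}}

```text
time: 4.32
tool_pos: [0.4859, 0.0093, 0.1441]
tcp_rot: [2.135, 2.296, 0.006]
wrist_force: [2.9, -2.9, 7.8]
width: 0.005
grip_force: 3.8
```

```bash
python3 - <<'E'
from h import *
from workcell import bot
d=pickle.load(open("cams0.pkl","rb"))
for n in("wrist","top"):
  c=bot.read_camera(n);d[n+"2"]=c
pickle.dump(d,open("cams0.pkl","wb"))
A=cv2.resize(d["wrist2"]["pixels"][180:360,240:410],None,fx=2.9,fy=2.9,interpolation=cv2.INTER_CUBIC)
B=cv2.resize(d["top2"]["pixels"][225:300,245:320],None,fx=4,fy=4,interpolation=cv2.INTER_CUBIC)
o=np.zeros((A.shape[0],A.shape[1]+B.shape[1],3),np.uint8);o[:,:A.shape[1]]=A;o[:B.shape[0],A.shape[1]:]=B
cv2.imwrite("pics/w2.png",o);print(o.shape)
E
```

```text
(522, 793, 3)
```

View pics/w2.png

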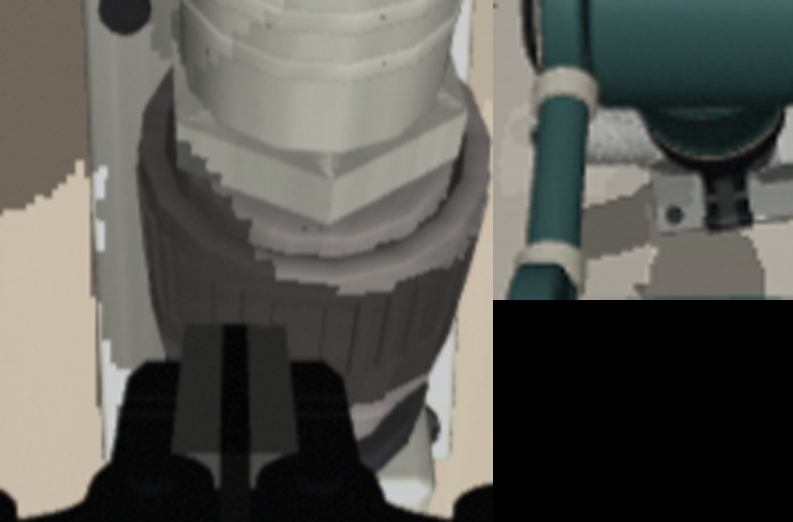

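The hexagon now shows a corner up at (330,220), so the sleeve and nozzle have turned about 0.47 rad. I'm lifting off to see the slot against the pin.

Emit:
{"op": "play_rows", "data": {
  "steps": [0,0,-0.03,0,0.02,0.01,-0.07,0,0.02,0.01,-0.09,0,0.02,0.01,-0.09,0]
}}

```text
time: 4.92
tool_pos: [0.4927, 0.0311, 0.2334]
tcp_rot: [2.137, 2.298, 0.005]
wrist_force: [0.2, 0.7, -0.1]
width: -0.001
grip_force: 0.0
```

```bash
python3 - <<'E'
from h import *
from workcell import bot
d=pickle.load(open("cams0.pkl","rb"))
c=bot.read_camera("wrist");d["w3"]=c
pickle.dump(d,open("cams0.pkl","wb"))
O=np.array([.4963,-.0096,.0743]);R=sockR(np.radians(94.05))
p=proj(c,O+R@np.array([-.025,0,.02]));print(p)
u,v=int(p[0]),int(p[1])
A=cv2.resize(c["pixels"][v-50:v+16,u-38:u+38],None,fx=7.5,fy=7.5,interpolation=cv2.INTER_CUBIC)
A=cv2.convertScaleAbs(A,alpha=1.5,beta=-20)
cv2.imwrite("pics/w3.png",A);print(A.shape,u,v)
E
```

```text
[322.37542385 292.40439283]
(495, 570, 3) 322 292
```

View pics/w3.png

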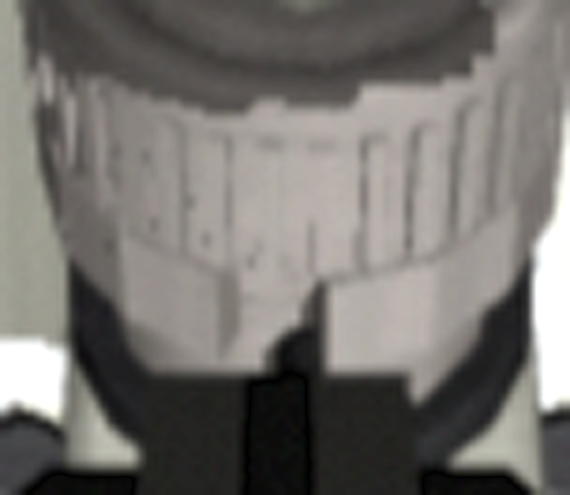

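The slot spans crop x 218-325, centred at about 271. The pin is at about 292, so the slot is about 0.09 rad past it, close to the stop. I'll press again and turn back about 2.2 mm.

Emit:
{"op": "play_rows", "data": {
  "steps": [-0.0205,-0.002,0.04,0,-0.0205,-0.002,0.08,0,-0.0205,-0.002,0.083,0,-0.0205,-0.002,0.083,0]
}}

```text
time: 5.48
tool_pos: [0.4899, 0.0102, 0.1476]
tcp_rot: [-2.139, -2.298, 0.002]
wrist_force: [0.3, 0.5, 0.5]
width: -0.002
grip_force: 0.0
```

Emit:
{"op": "play_rows", "data": {
  "steps": [0,0,0.003,0,0,0,0.006,0,0,0,0.008,0,0,0,0.008,0]
}}

```text
time: 5.98
tool_pos: [0.4932, 0.0092, 0.1437]
tcp_rot: [2.136, 2.297, 0.003]
wrist_force: [-2.3, -3.4, 12.4]
width: 0.001
grip_force: 6.4
```

Emit:
{"op": "play_rows", "data": {
  "steps": [0,0.001,0,0,0,0.002,0,0,0,0.002,0,0]
}}

```text
time: 6.35
tool_pos: [0.495, 0.0093, 0.1437]
tcp_rot: [2.136, 2.297, 0.003]
wrist_force: [-3.4, -2.2, 11.7]
width: -0.004
grip_force: 6.2
```

Emit:
{"op": "play_rows", "data": {
  "steps": [0,0,-0.03,0,0.02,0,-0.07,0,0.022,-0.001,-0.09,0,0.022,-0.001,-0.09,0]
}}

```text
time: 6.85
tool_pos: [0.4917, 0.0326, 0.2328]
tcp_rot: [2.137, 2.298, 0.006]
wrist_force: [-0.2, -0.2, 0.0]
width: -0.001
grip_force: 0.0
```

```bash
python3 - <<'E'
from h import *
from workcell import bot
d=pickle.load(open("cams0.pkl","rb"))
c=bot.read_camera("wrist");d["w4"]=c
pickle.dump(d,open("cams0.pkl","wb"))
O=np.array([.4963,-.0096,.0743]);R=sockR(np.radians(94.05))
th=np.linspace(-.7,.7,281);U=[]
for k in("w1","w3","w4"):
  rows=[]
  g=cv2.cvtColor(d[k]["pixels"],cv2.COLOR_BGR2GRAY).astype(np.float32)
  for s in np.arange(22,60,.5):
    p=np.array([proj(d[k],O+R@np.array([-24*np.cos(t),24*np.sin(t),s])/1e3) for t in th],np.float32)
    rows.append(cv2.remap(g,p[None,:,0],p[None,:,1],cv2.INTER_CUBIC)[0])
  U.append(np.array(rows)[::-1])
np.save("U.npy",np.array(U))
def prof(u): 
  x=u[-28:-10].mean(0); return x-cv2.GaussianBlur(x[None],(0,0),40)[0]
a,b=prof(U[1]),prof(U[2])
n=80
cc=[np.corrcoef(a[n:-n],b[n+k:len(b)-n+k])[0,1] for k in range(-n,n)]
k=np.argsort(cc)[::-1][:4];print("shift rad",(k-n)*.005,np.array(cc)[k])
o=np.vstack([cv2.resize(np.clip(u*1.5-40,0,255).astype(np.uint8),(790,180)) for u in U]);
cv2.line(o,(395,0),(395,540),255,1);cv2.imwrite("pics/U.png",o)
E
```

```text
shift rad [-0.115 -0.12  -0.11  -0.125] [0.96259775 0.96077168 0.94746652 0.94234512]
```

View pics/U.png

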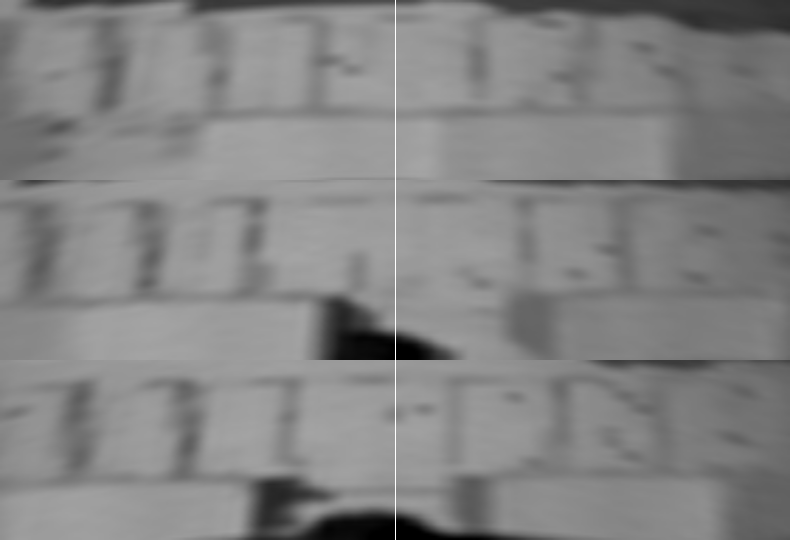

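The unwrapped views (rows: start, after the drag, now) put the slot centre at x ≈ 369 now, against the pin at ≈ 370. That is aligned within about 0.02 rad. Next I open, descend around the sleeve and grip it.

Emit:
{"op": "play_rows", "data": {
  "steps": [-0.0064,0.0024,0.04,0,-0.0064,0.0024,0.04,0,-0.0064,0.0024,0.04,0,-0.0064,0.0024,0.07,0,-0.0064,0.0024,0.1,0,-0.0064,0.0024,0.13,0,-0.0064,0.0024,0.13,0,-0.0064,0.0024,0.13,0],
  "jaw": 20
}}

```text
time: 7.9
tool_pos: [0.4944, 0.026, 0.102]
tcp_rot: [2.139, 2.299, 0.003]
wrist_force: [0.1, 0.5, -0.1]
width: 0.926
grip_force: 0.0
```

Emit:
{"op": "play_rows", "data": {
  "steps": [0,0,0,0,0,0,0,0,0,0,0,0,0,0,0,0,0,0,0,0],
  "jaw": 255,
  "grip_force": 60
}}

```text
time: 8.52
tool_pos: [0.4953, 0.0259, 0.102]
tcp_rot: [2.138, 2.297, 0.005]
wrist_force: [2.6, 0.7, 7.1]
width: 0.548
grip_force: 62.0
```

Emit:
{"op": "play_rows", "data": {
  "steps": [-0.0033,0,0.0023,0,-0.0066,0,0.0046,0,-0.0066,0,0.0046,0]
}}

```text
time: 8.9
tool_pos: [0.4958, 0.0195, 0.0976]
tcp_rot: [2.139, 2.297, 0.006]
wrist_force: [1.4, 2.8, 6.8]
width: 0.556
grip_force: 61.8
```

Emit:
{"op": "play_rows", "data": {
  "steps": [-0.0025,0,0.0018,0,-0.005,0,0.0035,0,-0.005,0,0.0035,0,-0.005,0,0.0035,0]
}}

```text
time: 9.4
tool_pos: [0.4962, 0.0165, 0.0953]
tcp_rot: [2.141, 2.298, 0.009]
wrist_force: [-1.5, 10.4, 14.7]
width: 0.552
grip_force: 62.1
```

```bash
python3 - <<'E'
from h import *
from workcell import bot
d=pickle.load(open("cams0.pkl","rb"))
c=bot.read_camera("wrist");d["w5"]=c
s=bot.read_camera("side");d["s5"]=s
pickle.dump(d,open("cams0.pkl","wb"))
st=bot.read_state();print(st["tool_pos"],st["wrist_force"])
A=c["pixels"][60:420,180:460]
B=cv2.resize(s["pixels"][215:300,305:390],(480,480),interpolation=cv2.INTER_CUBIC)
o=np.zeros((480,760,3),np.uint8);o[:360,:280]=A;o[:,280:]=B
cv2.imwrite("pics/w5.png",o)
O=np.array([.4963,-.0096,.0743]);R=sockR(np.radians(94.05))
for z in(150,156): print(z,proj(c,O+R[:,2]*z/1e3)-(180,60))
E
```

```text
[0.49624196 0.01650337 0.09533391] [-2.07174024  9.77116273 13.71834557]
150 [ 137.5925096  -145.59605867]
156 [ 137.41445514 -210.93741766]
```

View pics/w5.png

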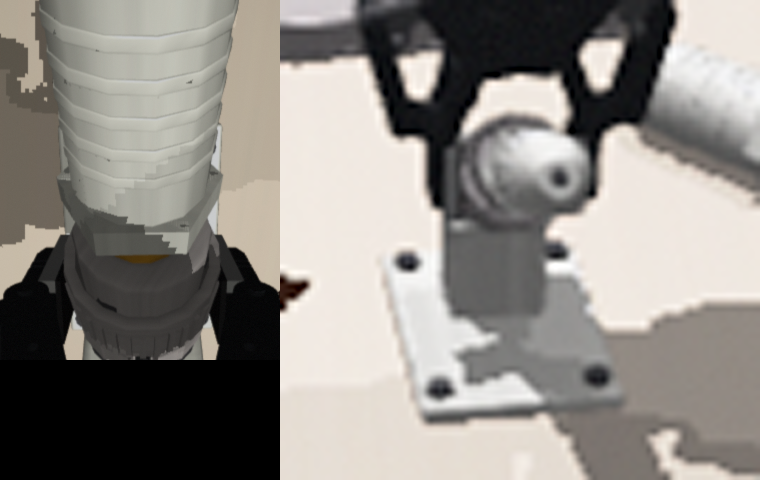

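The sleeve is about 11.5 mm back and the brass nipple shows at (140,258), so the nozzle has been ejected. I'll ease the sleeve forward, let go, and slide the open fingers up to the nozzle grip.

Emit:
{"op": "play_rows", "data": {
  "steps": [0.003,0,-0.002,0,0.006,0,-0.0042,0,0.0075,0,-0.0053,0,0.0075,0,-0.0053,0]
}}

```text
time: 10.0
tool_pos: [0.4956, 0.0216, 0.099]
tcp_rot: [2.137, 2.297, 0.005]
wrist_force: [5.5, -0.2, 4.8]
width: 0.553
grip_force: 61.8
```

Emit:
{"op": "play_rows", "data": {
  "steps": [0,0,0,0,0,0,0,0,0,0,0,0,0,0,0,0],
  "jaw": 0,
  "grip_force": 30
}}

```text
time: 10.5
tool_pos: [0.4926, 0.0218, 0.0968]
tcp_rot: [-2.139, -2.299, 0.002]
wrist_force: [0.1, -0.7, -1.1]
width: 1.004
grip_force: 0.0
```

Emit:
{"op": "play_rows", "data": {
  "steps": [0,0.001,-0.02,0,0.03,0.0028,-0.055,0,0.0616,0.0028,-0.065,0,0.0616,0.0028,-0.055,0,0.0616,0.0028,-0.048,0,0.0616,0.0028,-0.048,0]
}}

```text
time: 11.25
tool_pos: [0.4902, 0.0826, 0.1434]
tcp_rot: [-2.139, -2.297, 0.005]
wrist_force: [-0.6, 0.4, 0.5]
width: 0.996
grip_force: 0.0
```

Emit:
{"op": "play_rows", "data": {
  "steps": [0,0,0,0,0,0,0,0,0,0,0,0,0,0,0,0,0,0,0,0,0,0,0,0],
  "jaw": 255
}}

```text
time: 12.0
tool_pos: [0.4919, 0.0834, 0.1457]
tcp_rot: [2.14, 2.3, 0.0]
wrist_force: [-0.0, -0.9, 2.1]
width: 0.382
grip_force: 32.0
```

Emit:
{"op": "play_rows", "data": {
  "steps": [0.0033,0,-0.0023,0,0.0082,0,-0.0057,0,0.0131,0,-0.0092,0,0.018,0,-0.0126,0,0.0229,0,-0.0161,0,0.0287,0,-0.0201,0,0.0344,0,-0.0241,0,0.041,0,-0.0287,0,0.0491,0,-0.0344,0,0.0491,0,-0.0344,0]
}}

```text
time: 13.25
tool_pos: [0.4887, 0.1332, 0.1807]
tcp_rot: [2.139, 2.3, 0.002]
wrist_force: [0.6, -0.8, -1.3]
width: 0.383
grip_force: 32.0
```

Emit:
{"op": "play_rows", "data": {
  "steps": [0.01,0,-0.03,0,0.02,0,-0.06,0,0.02,0,-0.06,0,0.02,0,-0.06,0]
}}

```text
time: 13.75
tool_pos: [0.4862, 0.1519, 0.2387]
tcp_rot: [-2.14, -2.3, 0.002]
wrist_force: [-0.5, -1.3, -1.7]
width: 0.388
grip_force: 31.9
```

```bash
python3 - <<'E'
from h import *
from workcell import bot
d=pickle.load(open("cams0.pkl","rb"))
w=bot.read_camera("wrist")
s=bot.read_camera("side");t=bot.read_camera("top")
d["s6"]=s;d["t6"]=t;d["w6"]=w
pickle.dump(d,open("cams0.pkl","wb"))
st=bot.read_state();print(st["tool_pos"],st["wrist_force"],st["width"])
A=w["pixels"][0:480,120:520]
B=cv2.resize(s["pixels"][180:300,290:390],(400,480),interpolation=cv2.INTER_CUBIC)
cv2.imwrite("pics/w6.png",np.hstack([A,B]))
# tray corners: detect from initial top; refine centre via side
T,S=d["top"],d["side"]
P=np.array([onz(S,p,.022) for p in [(281,193),(358,190),(364,218),(283,224)]]);print(P.round(3),P.mean(0))
E
```

```text
[0.48573348 0.15175596 0.23793306] [ 0.15857052 -0.06614766 -1.95110263] 0.38583049086932286
[[ 0.66  -0.451  0.022]
 [ 0.412 -0.46   0.022]
 [ 0.415 -0.266  0.022]
 [ 0.653 -0.242  0.022]] [ 0.53512035 -0.35474833  0.022     ]
```

View pics/w6.png

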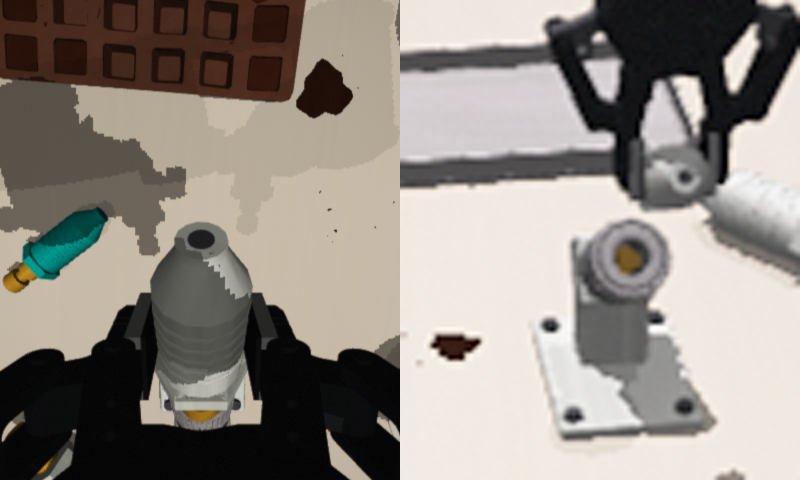

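The nozzle is held, with its outlet at wrist (322,238), and the sleeve is back at the socket's front. Next I carry it over the tray.

Emit:
{"op": "play_rows", "data": {
  "steps": [-0.02,0,0,0,-0.05,0.001,0,0,-0.09,0.002,0,0,-0.14,0.003,0,0,-0.19,0.004,0,0,-0.24,0.005,0,0,-0.29,0.006,0,0,-0.34,0.007,0,0,-0.38,0.008,0,0,-0.41,0.008,0,0]
}}

```text
time: 15.15
tool_pos: [0.5234, -0.2579, 0.2383]
tcp_rot: [-2.141, -2.297, 0.001]
wrist_force: [0.4, 1.5, -2.2]
width: 0.389
grip_force: 31.9
```

```bash
python3 - <<'E'
from h import *
d=pickle.load(open("cams0.pkl","rb"))
o=tri([(d["w6"],(322,238.5)),(d["s6"],(361.2,224.5))]);print(o,proj(d["w6"],o),proj(d["s6"],o))
print("outlet rel tcp",o-[.4857,.1518,.2379])
# tray rim from initial top image
T=d["top"];g=cv2.cvtColor(T["pixels"],cv2.COLOR_BGR2GRAY)
m=np.zeros_like(g);m[185:300,395:500]=(g[185:300,395:500]<110)*255
n,l,st,ce=cv2.connectedComponentsWithStats(m)
k=1+np.argmax(st[1:,2]*st[1:,3]);pts=np.argwhere(l==k)[:,::-1].astype(np.float32)
r=cv2.minAreaRect(pts);b=cv2.boxPoints(r);P=np.array([onz(T,p,.022) for p in b]);print(st[k],P.round(3),P.mean(0).round(4))
E
```

```text
[0.4819788  0.19056326 0.24959174] [319.6052561  237.89931109] [360.83858759 224.46004167]
outlet rel tcp [-0.0037212   0.03876326  0.01169174]
[403 194  91  99 985] [[ 0.644 -0.26   0.022]
 [ 0.673 -0.462  0.022]
 [ 0.419 -0.475  0.022]
 [ 0.393 -0.282  0.022]] [ 0.5323 -0.3697  0.022 ]
```

Emit:
{"op": "play_rows", "data": {
  "steps": [-0.04,0.001,0,0,-0.075,0.002,0.01,0,-0.094,0.002,0.04,0,-0.0945,0.002,0.075,0,-0.0945,0.002,0.11,0,-0.0945,0.002,0.14,0,-0.0945,0.002,0.158,0,-0.0945,0.002,0.158,0,-0.0945,0.002,0.158,0]
}}

```text
time: 16.27
tool_pos: [0.5338, -0.3507, 0.083]
tcp_rot: [2.139, 2.299, 0.0]
wrist_force: [-0.1, 0.4, -1.5]
width: 0.388
grip_force: 31.9
```

Emit:
{"op": "play_rows", "data": {
  "steps": [0,0,0.004,0,0,0,0.008,0,0,0,0.012,0,0,0,0.016,0,0,0,0.02,0,0,0,0.02,0],
  "grip_force": 20
}}

```text
time: 17.02
tool_pos: [0.5327, -0.3498, 0.0612]
tcp_rot: [-2.139, -2.299, 0.0]
wrist_force: [0.1, 0.8, -2.5]
width: 0.39
grip_force: 31.9
```

Emit:
{"op": "play_rows", "data": {
  "steps": [0,0,0.004,0,0.001,0,0.008,0,0.002,0,0.012,0,0.003,0,0.012,0]
}}

```text
time: 17.52
tool_pos: [0.5331, -0.3475, 0.0501]
tcp_rot: [2.139, 2.3, -0.001]
wrist_force: [0.0, -1.3, 0.3]
width: 0.385
grip_force: 32.1
```

Emit:
{"op": "play_rows", "data": {
  "steps": [0.001,0,0.003,0,0.002,0,0.006,0,0.003,0,0.009,0,0.003,0,0.009,0],
  "jaw": 255,
  "grip_force": 20
}}

```text
time: 18.02
tool_pos: [0.5331, -0.3437, 0.0413]
tcp_rot: [2.139, 2.3, 0.001]
wrist_force: [-0.4, 3.0, 4.7]
width: 0.383
grip_force: 32.2
```

Emit:
{"op": "play_rows", "data": {
  "steps": [0.001,0,0.003,0,0.002,0,0.006,0,0.003,0,0.009,0,0.003,0,0.009,0]
}}

```text
time: 18.52
tool_pos: [0.5329, -0.341, 0.0326]
tcp_rot: [2.14, 2.3, 0.001]
wrist_force: [-1.1, 4.4, 9.9]
width: 0.388
grip_force: 32.7
```

```bash
python3 - <<'E'
from h import *
from workcell import bot
s=bot.read_camera("side");w=bot.read_camera("wrist");d=pickle.load(open("cams0.pkl","rb"));d["s7"]=s;d["w7"]=w;pickle.dump(d,open("cams0.pkl","wb"))
# outlet: darkest blob near its predicted wrist-image place, for several tilts
g=cv2.GaussianBlur(cv2.cvtColor(w["pixels"],cv2.COLOR_BGR2GRAY),(3,3),0)
p=bot.read_state()["tool_pos"];print(p)
for a in(0,10,20,30):
  X=p+[-.003,.042*np.cos(np.radians(a)),.042*np.sin(np.radians(a))-.0065];print(a,proj(w,X).round(1))
print([(v,int(g[v,310:332].min()),310+int(g[v,310:332].argmin())) for v in range(200,340,5)])
E
```

```text
[ 0.53291377 -0.34098883  0.03262542]
0 [324.  214.9]
10 [324.1 221.6]
20 [323.8 232.8]
30 [323.2 248.7]
[(200, 86, 319), (205, 84, 316), (210, 80, 312), (215, 23, 319), (220, 18, 315), (225, 70, 319), (230, 125, 323), (235, 178, 310), (240, 153, 310), (245, 107, 310), (250, 108, 310), (255, 109, 310), (260, 109, 310), (265, 109, 331), (270, 108, 331), (275, 108, 331), (280, 108, 331), (285, 108, 331), (290, 109, 331), (295, 109, 331), (300, 108, 310), (305, 99, 316), (310, 98, 316), (315, 97, 319), (320, 96, 316), (325, 102, 317), (330, 98, 316), (335, 97, 318)]
```

The outlet is at about row 218, a tilt of about 5°, so the nozzle is pivoting down as intended. I'll lower it the last bit.

Emit:
{"op": "play_rows", "data": {
  "steps": [0,0,0.003,0,0.0005,0,0.005,0,0.0005,0,0.005,0]
}}

```text
time: 19.0
tool_pos: [0.5328, -0.3396, 0.0279]
tcp_rot: [-2.14, -2.299, -0.002]
wrist_force: [-1.0, 6.3, 10.8]
width: 0.386
grip_force: 33.7
```

```bash
python3 - <<'E'
from h import *
from workcell import bot
w=bot.read_camera("wrist")
g=cv2.GaussianBlur(cv2.cvtColor(w["pixels"],cv2.COLOR_BGR2GRAY),(3,3),0)
p=bot.read_state()["tool_pos"];print(p)
for a in(-10,0,10): print(a,proj(w,p+[-.003,.042*np.cos(np.radians(a)),.042*np.sin(np.radians(a))-.0065]).round(1))
print([(v,int(g[v,310:332].min()),int(g[v,310:332].argmin())+310) for v in range(200,232,2)])
E
```

```text
[ 0.53281321 -0.33967436  0.02789506]
-10 [323.6 212.5]
0 [323.9 215. ]
10 [324.  221.6]
[(200, 86, 316), (202, 86, 317), (204, 86, 314), (206, 67, 319), (208, 35, 318), (210, 18, 315), (212, 17, 312), (214, 22, 319), (216, 49, 319), (218, 74, 323), (220, 155, 315), (222, 180, 310), (224, 178, 310), (226, 177, 310), (228, 177, 310), (230, 177, 310)]
```

Emit:
{"op": "play_rows", "data": {
  "steps": [0,0,-0.003,0,0,0,-0.003,0,0,0,-0.003,0,0,0,-0.003,0],
  "jaw": 40
}}

```text
time: 19.55
tool_pos: [0.532, -0.3407, 0.0294]
tcp_rot: [-2.14, -2.299, 0.0]
wrist_force: [0.3, 0.2, 0.3]
width: 0.847
grip_force: 0.0
```

Emit:
{"op": "play_rows", "data": {
  "steps": [0,0,-0.02,0,0,0,-0.05,0,0,0,-0.09,0,0,0,-0.14,0,0,0,-0.18,0,0,0,-0.18,0,0,0,-0.18,0]
}}

```text
time: 20.42
tool_pos: [0.5323, -0.3406, 0.2107]
tcp_rot: [2.139, 2.299, 0.0]
wrist_force: [-0.1, -0.5, -0.6]
width: 0.841
grip_force: 0.0
```

```bash
python3 - <<'E'
from h import *
from workcell import bot
d=pickle.load(open("cams0.pkl","rb"));T0=d["top"]
t=bot.read_camera("top");s=bot.read_camera("side");w=bot.read_camera("wrist");d.update(t8=t,s8=s,w8=w);pickle.dump(d,open("cams0.pkl","wb"))
st=bot.read_state();print(st["tool_pos"],st["width"],st["time"],st["wrist_force"])
# nozzle pixels in wrist image: brass nipple and dark outlet
h=cv2.cvtColor(w["pixels"],cv2.COLOR_BGR2HSV)
m=cv2.inRange(h,(10,110,60),(30,255,255));n,l,stt,ce=cv2.connectedComponentsWithStats(m)
for k in range(1,n):
  if stt[k,4]>60: print("brass",stt[k],ce[k].round(1),onz(w,ce[k],.0205).round(3))
df=cv2.absdiff(s["pixels"],d["side"]["pixels"]).max(2);df=(df>40).astype(np.uint8)
n,l,stt,ce=cv2.connectedComponentsWithStats(df)
for k in range(1,n):
  if stt[k,4]>40: print("diff side",stt[k],ce[k].round(0))
O=np.array([.4963,-.0096,.0743]);R=sockR(np.radians(94.05));print("front sleeve side px",proj(s,O+.064*R[:,2]))
for P in([.533,-.454+.042,.0205],[.533,-.30,.02]): print(proj(w,P),proj(s,P))
E
```

```text
[ 0.53140773 -0.3399377   0.20817777] 0.843850260970489 20.575 [ 0.48571807 -0.21705949 -0.41174909]
brass [311 261  24  37 713] [322.7 278.6] [ 0.535 -0.392  0.021]
diff side [ 305    0   88  107 2381] [337.  47.]
diff side [414   0  50  17 246] [436.   6.]
diff side [ 483    0   32  131 2380] [498.  60.]
diff side [ 525    0   35  110 3307] [541.  52.]
diff side [371  14  17  14 125] [380.  21.]
diff side [384  18  29  35 702] [400.  37.]
diff side [302  26  19  19 281] [311.  35.]
diff side [380  58  33  47 857] [396.  82.]
diff side [ 473  134   95  103 2744] [514. 189.]
diff side [300 137  13  18 122] [308. 144.]
diff side [532 144  51  20 221] [553. 157.]
diff side [587 155  14  33 245] [594. 173.]
diff side [552 186  14  11  69] [559. 190.]
diff side [316 196  46  23 299] [336. 211.]
diff side [350 208  70  20 457] [378. 217.]
diff side [490 217  17   7  49] [499. 220.]
diff side [403 232  24  11 118] [417. 237.]
diff side [343 236  17  15 165] [350. 243.]
diff side [463 240  49  19 656] [487. 248.]
diff side [569 246  12  11  71] [573. 251.]
diff side [498 265  26  21 236] [511. 275.]
diff side [486 274  35  27 442] [503. 287.]
diff side [522 285  67  24 821] [561. 299.]
diff side [352 287  22  18 217] [364. 295.]
front sleeve side px [347.82015529 246.11320903]
[318.16978846 300.0443538 ] [321.44304846 197.77450116]
[328.19316637 169.36910201] [323.3453995 214.3142572]
```

The nozzle lies flat and inside the walls: the brass nipple runs from y ≈ -0.375 to its tip at ≈ -0.41, at x ≈ 0.535, clear of the tray walls. In the side camera the sleeve's outline is unchanged from the start, so it is home. The gripper is clear, so I'm handing in.

```bash
python3 -c "
from workcell import bot
print(bot.finish_job())"
```

```text
the job is handed in; nothing more can be done
None
```

The nozzle is off its coupling and lies on its side inside the tray, and the sleeve has snapped forward. The job was handed in at about 20.6 s; the hand-in call returned no verdict.

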